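Hold the clip open on the glaze card

TASK

Flip the hold-down lever on the card stand fully up off the glaze card, for instance by pressing its orange thumb tail down as far as it goes. Then take the red clip off the tool box's rim by squeezing its handles, carry it over and hold it wide open and upright astride the middle of the card's top edge, in line with the edge, with its jaws well down on both sides but the clip not touching the card or the stand, ready for me to slip a test strip in. Finish while still holding it like that, lever still up, and leave the blue clip, the glaze jar, the clay bowl and the purple crystal where they are.

Things in the scene. Friction and masses are not known exactly. Their poses are not given: they have to be found in the camera images.
- card_top (a point): middle of the top edge of the glaze card, 135 mm above the table. Rigid cream board, 148 long x 3 thick x 120 mm high, with glaze swatches, upright in a slotted wooden bar on a grey steel base 110 x 230 x 14 mm; fixed, but placed left or right, differently each time. Axes: x is the card's normal, y runs along the edge towards the lever's post, z is up
- lever_pivot (a point): pivot of the hold-down lever, in a steel clevis head 26 x 18 x 34 mm on a post at the +y end of the card; it lies 90 mm along the card's y from card_top and 7 mm above it (142 mm above the table). Same axes as card_top; the lever turns about x
- lever (a joint): angle of the hold-down lever (rad): 0 = its 100 mm aluminium finger lies along the card's top edge, rubber shoe on the middle of the edge, where the clip is to go; grows as the finger rises, to a stop at 1.25 (fully up, finger's end 240 mm above the table: do not knock it down again). Stiff (0.06 N m, about 2 N on the tail), stays where it is left. Starts at 0 to 0.15
- lever_tail (a point): centre of the orange thumb pad (20 mm along x, 18 long, 5 thick) on the lever's tail, 37 mm from the pivot, away from the card. With the lever at 0 the tail points out and 45 degrees up; fully up (1.25), 27 degrees below level, so pressing straight down 27 to 34 mm beyond the pivot, to 12 mm below its height, swings the lever up; only the base lies below the tail
- rim (a point): middle of the top of the tool box's near wall, 85 mm above the table; the wall is 4 mm thick and runs along this frame's y; x points across it into the box, z up. Box black, 120 (x) x 220 (y) x 85 mm high, tools lying in it below 45 mm; fixed, on the side where the stand is not. Each clip sits on this wall, 55 mm to one side of this point
- red_clip: red spring clip, 44 mm wide, 72 mm high; origin on its pivot (steel coil, 12 mm across, 36 mm long), at the start 20 mm above the rim. Axes: z up to the handles, -z to the jaws, y along the pivot, x across (jaws open and handles close along x); the frame stays midway between the two halves
- red_clip_handles (a point): point between the red clip's handles, 26 mm above its origin: a good height to squeeze them. Handles 30 mm wide reach 38 mm above the origin; at the start 42 mm apart over the outsides at their tips, 29 mm half-way up. Squeezing them to about 15 mm, along the clip's x, takes 10 to 15 N a side and opens the jaws fully
- red_clip_mouth (a point): point midway between the lips of the red clip's jaws (their free ends), 32 mm below its origin; axes as red_clip. At the start the lips are 12 mm below the top of the rim. There is room for an edge up to 24 mm deep inside the jaws
- red_clip_a (a joint): opening angle of each of the red clip's two halves (rad), which move together: 0 = lips 4 mm apart, as parked on the rim; -0.065 = shut; 0.2 = lips about 17 mm apart; 0.36 = fully open, lips about 26 mm apart
- blue_clip: the blue spring clip, same as the red one, parked on the rim's other place; origin on its pivot. To be left alone
- jar: glaze jar, 44 mm across, 72 mm high, loose, between stand and box; origin at the centre of its underside. To be left alone
- bowl: small raw clay bowl, 80 mm across, 50 mm high, loose, on the far side; origin at the centre of its underside. To be left alone
- crystal: purple mineral lump, 54 mm across, 40 mm high, loose, between stand and box; origin at the centre of its underside. To be left alone
Mind the look-alikes: they are no part of the job. What is shaped like the red_clip but green or yellow is not meant.

How it is judged (in metres and radians):
On the way, in this order (a step that is already met when the one before it is completed fails the run):
1. the hold-down lever is up off the card (value of joint lever above 1 rad), for 0.2 s.
2. the red clip, squeezed open by the fingers, is lifted clear of the tool box (contact force between the fingers and red_clip above 2 N and contact force between red_clip and toolbox below 0.05 N and z of red_clip_mouth in the frame of rim above 0.01 m and value of joint red_clip_a above 0.15 rad), for 0.2 s.
At the end, for the whole second after the job is handed in: Lever still above 1.0 rad. Fingers hold the red clip at rest, open beyond 0.2 rad, upright within 14 and in line with the edge within 11 degrees, mouth within 20 mm of the edge's middle along it and 8 mm of the card's plane, lips over 6 mm below the edge, clip touching neither card nor stand (value of joint lever above 1 rad and value of joint red_clip_a above 0.2 rad and z of red_clip_mouth in the frame of card_top below -0.006 m and x of red_clip_mouth in the frame of card_top between -0.008 and 0.008 m and y of red_clip_mouth in the frame of card_top between -0.02 and 0.02 m and angle between the y axis of red_clip_mouth and the y axis of card_top, either way round below 0.2 rad and angle between red_clip_mouth's own z axis and vertical below 0.25 rad and contact force between red_clip and stand below 0.1 N and contact force between the fingers and red_clip above 2 N and linear speed of red_clip below 0.02 m/s); the arm keeps its last pose, push and grip.
It fails at once if the blue clip is disturbed (moved over 15 mm) (distance of blue_clip from where it was at the start of the episode above 0.015 m).
It fails at once if the jar, bowl or crystal is pushed about (moved over 25 mm) (distance of any of jar, bowl, crystal from where it was at the start of the episode above 0.025 m).
It also fails if it takes over 51 s, if anything falls off the work surface, if the arm or the gripper's body presses on something with over 40 N, if the wrist force passes 120 N, or if a joint passes its speed limit or range.

ROBOT

A 6-joint arm with a two-finger parallel gripper is mounted at the origin on the work surface. World frame = base frame: x ahead of the robot, y to its left, z up, the work surface at z = 0. Lengths are in m, angles in degrees, forces in N, time in s.
With the tool pointing down it reaches from about 0.275 to 0.85 m from the base axis. Payload 19 kg.
Tool frame: the origin (TCP) lies at the very end of the fingers, on their centre line; the grasp point (between the pads) lies 19 mm behind it; z points along the fingers, y is the direction in which the jaws open and shut (so a half turn about z gives the same grasp; the last joint's range is limited). The gripper opens to 85 mm and grips with 20 to 120 N. Pads are 22 mm wide; open, the fingers measure 114 mm over their backs; the gripper's body (76 mm by 85 mm) begins 54 mm behind the grasp point. The pads swing forward as they close: fully open they stand 13 mm farther back than shut.
Start: joints at [-84.225, 8.623, 82.357, -0, 89.026, -7.678], TCP at [0.134, -0.559, 0.231] pointing down, gripper open.
Joint ranges: [-160.23, 160.23], [-39.13, 120.54], [6.94, 153.29], [-79.49, 259.48], [9.18, 160.14], [-161.06, 161.06]. Speed limits (degrees/s): [108.29, 108.29, 127.2, 172.46, 172.46, 172.46].

INTERFACE

Orientations are given as [roll, pitch, yaw] about the fixed x, y, z axes, in that order (R = Rz(yaw) Ry(pitch) Rx(roll)).
In Python, from bench import manip gives the robot as it stands. The module is installed in compiled form; this text tells all that it offers.
- The arm moves only by the tool play_rows, never from a script. Its argument "moves" is text: rows parted by semicolons, each of 5 numbers parted by spaces: the closure, from -1 (fully open) to 1 (shut), so that 0 is half open, then the shift along the tool's x, y, z in cm, then the turn about the tool's z in degrees. In form: claw x y z spin; .... A call has 1 to 8 rows; each row shifts and turns the commanded pose from where the row before left it, along the tool's axes as they then stand; what a row does not reach is not made up. A row lasts 1/10 s, in which the tool goes at most 50 mm and 8.59 degrees, less where a joint would pass 70% of its speed; a pose out of reach is approached as far as the arm can. A call is refused whole if a number of a shift passes 5 or a number of a turn 8.59, either way. A call with a gripper value outside its range is refused whole. The fingers move at their own pace and stop on an object; "newtons" is the grip in N (left out, the last holds). Time passes only in rows, so rows that do not move let the fingers close. It gives the time, the measured TCP pose, the force and the opening at its end, in the units of the state.
- manip.read_state(): the state, without advancing time (a new reading comes with each control period).
- manip.camera(name): name is "scene" or "side" or "wrist"; returns a dict with "pixels" (400x640x3 uint8, blue, green, red), "z_map" (400x640 float32, m along the optical axis (not along the pixel's ray), 0 where there is no reading), "fx", "fy", "cx", "cy" (pixels), "k1" (the pictures are not rectified: a ray, as slopes to the right and down, at radius r is drawn at 1 + k1 r^2 times it, then the intrinsics apply), "cam_to_world" (4x4, takes a point from camera to world coordinates); the wrist camera has in their place "T_tool_cam" (4x4, takes a point from camera to tool coordinates, whose origin is the TCP and whose axes are the flange's). Camera axes: x right, y up, looking along -z (the intrinsics and any distortion apply to the point x, -y, -z); pixel columns grow to the right and rows downward; lengths in m; the calibration is good to about 2 mm. A picture is of the moment at which its call begins: read the wrist's pose just before it.
- manip.close_job(): hands the job in, once; it reports no verdict.
The state is a dict: "clock": time; "joint_positions": joint angles; "qd": joint speeds; "tau": joint torques, N m; "ee_pos": TCP position; "ee_rot": TCP orientation; "ft_force": force on the tool from outside, world axes, zero at the start; "moment": the same for the moment, N m; "grip_width": finger opening in m.
Only numpy, scipy, OpenCV 4.12 (cv2) and the standard library are available. Lean on these libraries where they do the work, as an engineer would, in place of code of your own. Each camera call takes 0.05 s, during which the arm holds its last target. There are 200 camera calls.

## Working session

There is one attempt and no reset: what is moved stays moved. The work goes in short steps, Python scripts to look and compute and a tool call to move; the robot and the scene stay as the last step left them, time stands still between calls to the robot, and variables do not carry over. Pictures are saved under pics/ and viewed, about 8 in all and at most 12, crops included, and the job is handed in when it is done.

Besides the shell and the picture viewer there is one more tool, called after "Emit:" as name(argument=value, ...), one argument or row to a line, values as JSON. play_rows: Moves the arm, as the interface text tells. Its arguments: {"type":"object","properties":{"moves":{"type":"string"},"newtons":{"type":"number"}},"required":["moves"]}

```bash
mkdir -p pics
cat > h.py <<'E'
import numpy as np, cv2
from bench import manip
from scipy.spatial.transform import Rotation as R
def grab(name, fn):
    s=manip.read_state()
    c=manip.camera(name)
    if 'cam_to_world' in c: T=np.array(c['cam_to_world'])
    else:
        W=np.eye(4); W[:3,3]=s['ee_pos']; W[:3,:3]=R.from_euler('xyz',s['ee_rot'],degrees=True).as_matrix()
        T=W@np.array(c['T_tool_cam'])
    np.savez(f'pics/{fn}.npz',T=T,**{k:c[k] for k in ('pixels','z_map','fx','fy','cx','cy','k1')})
    cv2.imwrite(f'pics/{fn}.png',c['pixels']); return load(fn)
def load(fn): return dict(np.load(f'pics/{fn}.npz'))
def K(c): return np.array([[c['fx'],0,c['cx']],[0,c['fy'],c['cy']],[0,0,1]],float),np.array([c['k1'],0,0,0],float)
def pts(c,uv,z=None):
    "world points for pixels uv; z: depth override"
    uv=np.array(uv,float).reshape(-1,2); k,d=K(c)
    n=cv2.undistortPoints(uv[:,None],k,d)[:,0]
    dep=np.array([c['z_map'][int(v),int(u)] for u,v in uv]) if z is None else z
    P=np.c_[n[:,0]*dep,-n[:,1]*dep,-dep*np.ones(len(uv))]
    return P@c['T'][:3,:3].T+c['T'][:3,3]
def onplane(c,uv,h):
    a=pts(c,uv,1.0); o=c['T'][:3,3]; return o+(a-o)*((h-o[2])/(a[:,2]-o[2]))[:,None]
def proj(c,P):
    P=np.array(P,float).reshape(-1,3); k,d=K(c); T=np.linalg.inv(c['T']); q=P@T[:3,:3].T+T[:3,3]; q=q*[1,-1,-1]
    return cv2.projectPoints(q,np.zeros(3),np.zeros(3),k,d)[0][:,0]
E
python3 - <<'E'
from h import *
print({k:(np.round(v,3) if not isinstance(v,str) else v) for k,v in manip.read_state().items()})
a=grab('scene','s0');b=grab('side','d0');
for n,c in(('s',a),('d',b)): print(n,c['T'].round(3).tolist(),c['fx'],c['k1'])
w=cv2.imread
cv2.imwrite('pics/both.png',np.vstack([cv2.resize(a['pixels'],(480,300)),cv2.resize(b['pixels'],(480,300))]))
E
```

```text
{'clock': np.float64(0.0), 'joint_positions': array([-8.4224e+01,  8.6480e+00,  8.2391e+01,  1.0000e-03,  8.9027e+01,
       -7.6780e+00]), 'qd': array([ 0.08 ,  0.031,  0.003,  0.112, -0.004,  0.021]), 'tau': array([ 0.0000e+00, -7.1305e+01, -5.7088e+01, -0.0000e+00,  9.0000e-03,
       -0.0000e+00]), 'ee_pos': array([ 0.134, -0.559,  0.231]), 'ee_rot': array([-1.79934e+02, -1.00000e-02,  1.34550e+01]), 'ft_force': array([-0.453,  0.259,  1.139]), 'moment': array([ 0.018,  0.012, -0.009]), 'grip_width': np.float64(0.086)}
s [[0.835, -0.478, 0.272, 0.857], [0.55, 0.714, -0.434, -0.422], [0.013, 0.512, 0.859, 0.945], [0.0, 0.0, 0.0, 1.0]] 399.3433656198296 -0.017382094271479548
d [[-0.877, 0.304, -0.371, 0.15], [-0.479, -0.518, 0.709, 0.795], [0.023, 0.8, 0.6, 0.809], [0.0, 0.0, 0.0, 1.0]] 495.0887168615473 -0.024609846289123608
```

View pics/s0.png

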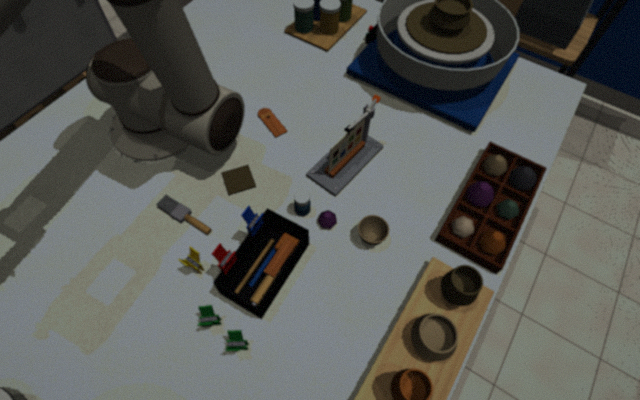

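View pics/d0.png

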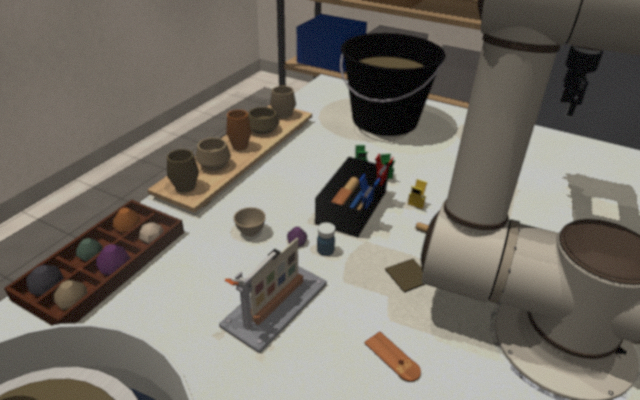

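The scene view shows the red clip at about (224,258), blue at (252,220), the box at (262,262), and the stand at (345,160) with the orange tail at about (375,100). In the side view the stand is at (272,290) with the tail at (232,282). I'll enlarge both.

Run:
```python
from h import *
a=load('s0');b=load('d0')
def crop(c,x,y,w,h,f): return cv2.resize(c['pixels'][y:y+h,x:x+w],None,fx=f,fy=f,interpolation=cv2.INTER_CUBIC)
A=crop(a,300,85,100,110,4); B=crop(b,215,230,120,120,4)[:440]; 
C=crop(a,190,195,130,125,4)
cv2.imwrite('pics/stand.png',np.clip(np.hstack([A,B[:440,:400]])*1.2,0,255))
cv2.imwrite('pics/box.png',np.clip(C*1.3,0,255))
# normal estimate of what sits where: box rim points by height
```

```text
[ WARN:0@0.708] global loadsave.cpp:1063 imwrite_ Unsupported depth image for selected encoder is fallbacked to CV_8U.
```

View pics/stand.png

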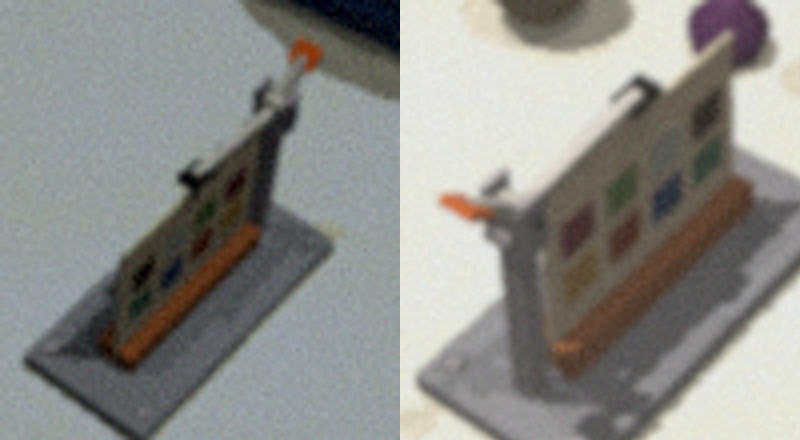

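View pics/box.png

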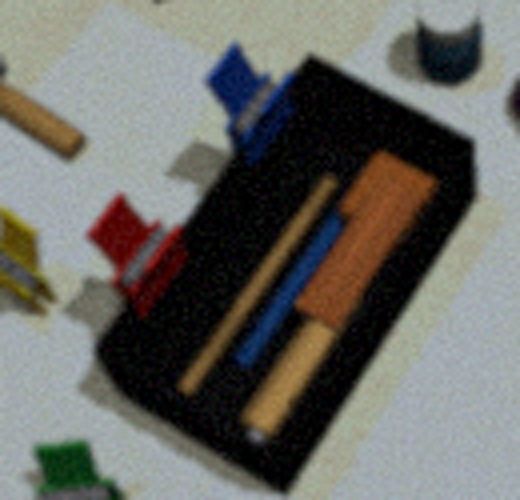

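The left crop shows the near card end at (118,250), the clevis at (275,105) and the tail at (305,52). The box crop shows the rim corners at (310,57), (100,350), (472,140) and (285,490), with the red clip pivot at about (148,258).

Run:
```python
from h import *
a=load('s0');b=load('d0'); np.set_printoptions(precision=4,suppress=True)
print('rim corners h=.085',onplane(a,[(267.5,209.3),(215,282.5),(308,230),(261.3,317.5)],.085))
print('card end .135', onplane(a,[(329.7,147.3)],.135), onplane(b,[(297,239.5)],.135), 'tail', onplane(a,[(376.2,98)],.168),onplane(b,[(230.5,281.2)],.168))
print('base corners .014',onplane(a,[(306.3,174.2),(382.5,145.7)],.014))
allp={}
for n,c in(('s',a),('d',b)):
    v,u=np.mgrid[0:400,0:640]; uv=np.c_[u.ravel(),v.ravel()]; P=pts(c,uv); col=c['pixels'].reshape(-1,3).astype(int); ok=c['z_map'].ravel()>0
    g=P[ok];cc=col[ok]; allp[n]=(g,cc)
    h=cv2.cvtColor(c['pixels'],cv2.COLOR_BGR2HSV).reshape(-1,3)[ok].astype(int)
    print(n,'table z median',np.median(g[:,2]))
    x0=onplane(a,[(345,155)],.07)[0]
    near=np.linalg.norm(g[:,:2]-x0[:2],axis=1)<.17
    for lo,hi in((.04,.09),(.09,.128),(.128,.16)):
        m=near&(g[:,2]>lo)&(g[:,2]<hi)
        q=g[m][:,:2]; 
        if len(q)<10: continue
        med=np.median(q,0); d=cv2.fitLine(q.astype(np.float32),cv2.DIST_HUBER,0,.002,.002).ravel()
        t=(q-d[2:])@d[:2]; r=(q-d[2:])@[-d[1],d[0]]
        print(n,lo,hi,len(q),'ang',np.degrees(np.arctan2(d[1],d[0])),'pt',d[2:],'range',np.percentile(t,[1,99]),'resid',np.percentile(r,[5,50,95]))
    org=near&(h[:,0]<12)&(h[:,1]>150)&(g[:,2]>.1); print('orange',org.sum(),g[org].mean(0) if org.any() else 0)
    for nm,hl,hh in(('red',172,184),('blue',105,122)):
        H=(h[:,0]+ (180 if nm=='red' else 0)*(h[:,0]<8)); 
        m=(H>=hl)&(H<=hh)&(h[:,1]>130)&(g[:,2]>.07)&(g[:,2]<.15)&(np.linalg.norm(g[:,:2]-onplane(a,[(224,250)],.1)[0,:2],axis=1)<.16)
        print(nm,m.sum(),g[m].mean(0) if m.any() else 0)
```

```text
rim corners h=.085 [[ 0.5017 -0.0803  0.085 ]
 [ 0.517  -0.2945  0.085 ]
 [ 0.6163 -0.0719  0.085 ]
 [ 0.6495 -0.2989  0.085 ]]
card end .135 [[0.545  0.1336 0.135 ]] [[0.543  0.1343 0.135 ]] tail [[0.5719 0.3212 0.168 ]] [[0.5686 0.322  0.168 ]]
base corners .014 [[0.4948 0.0991 0.014 ]
 [0.6247 0.3089 0.014 ]]
s table z median 2.7345487865870766e-05
s 0.04 0.09 450 ang 83.70594 pt [0.556  0.1827] range [-0.1713  0.1143] resid [-0.0152  0.      0.0023]
s 0.09 0.128 348 ang 83.1127 pt [0.5571 0.1954] range [-0.0657  0.1036] resid [-0.0059 -0.      0.0016]
s 0.128 0.16 294 ang 82.83907 pt [0.5625 0.2435] range [-0.111   0.0682] resid [-0.0113 -0.0002  0.0109]
orange 29 [0.5717 0.3219 0.169 ]
red 324 [ 0.5135 -0.2384  0.1093]
blue 287 [ 0.5105 -0.1483  0.1068]
d table z median 0.0018693650080390256
d 0.04 0.09 1177 ang 84.12244 pt [0.5481 0.1601] range [-0.1462  0.1395] resid [-0.0135 -0.0001  0.0039]
d 0.09 0.128 826 ang 83.40835 pt [0.5545 0.2213] range [-0.0915  0.0799] resid [-0.0045 -0.0001  0.005 ]
d 0.128 0.16 609 ang 84.41876 pt [0.5566 0.2431] range [-0.1114  0.0639] resid [-0.0125  0.0001  0.0099]
orange 17 [0.5647 0.3259 0.1726]
red 141 [ 0.5084 -0.2379  0.1046]
blue 228 [ 0.5016 -0.1294  0.1112]
```

```bash
cat >> h.py <<'E'
def plan(target,yaw,n,frm=None,fyaw=None):
    "rows (tool axes, cm/deg) to take TCP to target/yaw, tool down; prints one per row"
    s=manip.read_state(); p=np.array(s['ee_pos'] if frm is None else frm,float); y=s['ee_rot'][2] if fyaw is None else fyaw
    q0=p.copy(); dy=(yaw-y)/n; out=[]
    for i in range(n):
        d=q0+(np.array(target)-q0)*(i+1)/n-p
        a=np.radians(y); M=np.array([[np.cos(a),np.sin(a),0],[np.sin(a),-np.cos(a),0],[0,0,-1]])
        t=np.round(M.T@d*100,2); p=p+M@t/100; sp=round(-dy,2); y-=sp
        out.append(f'{t[0]:g} {t[1]:g} {t[2]:g} {sp:g}')
    print('; '.join(out)); 
def st():
    s=manip.read_state(); print('t',round(float(s['clock']),2),'p',np.round(s['ee_pos'],4),'rot',np.round(s['ee_rot'],2),'F',np.round(s['ft_force'],1),'w',round(float(s['grip_width']),4)); return s
E
python3 - <<'E'
from h import *
c=manip.camera('wrist'); print(np.round(c['T_tool_cam'],3).tolist(), c['fx'])
plan((.40,-.29,.36),82.2,8)
E
```

```text
[[-0.0, 0.966, 0.258, 0.066], [1.0, 0.001, -0.001, -0.001], [-0.001, 0.258, -0.966, -0.143], [0.0, 0.0, 0.0, 1.0]] 350.5969501184723
4.02 -2.5 -1.61 -8.59; 4.35 -1.86 -1.62 -8.59; 4.57 -1.2 -1.61 -8.59; 4.71 -0.5 -1.62 -8.59; 4.73 0.2 -1.61 -8.59; 4.64 0.91 -1.62 -8.59; 4.45 1.6 -1.61 -8.59; 4.17 2.24 -1.61 -8.59
```

Emit:
play_rows(
  moves="-1 4 -2.5 -1.6 -8.59; -1 4.35 -1.85 -1.6 -8.59; -1 4.55 -1.2 -1.6 -8.59; -1 4.7 -0.5 -1.6 -8.59; -1 4.7 0.2 -1.6 -8.59; -1 4.6 0.9 -1.6 -8.59; -1 4.4 1.6 -1.6 -8.59; -1 4.2 2.2 -1.6 -8.59",
)

```text
clock: 0.95
ee_pos: [0.3995, -0.2894, 0.3599]
ee_rot: [180.0, 0.0, 82.5]
ft_force: [0.8, -1.6, -0.7]
grip_width: 0.0854
```

Run:
```python
from h import *
st(); plan((.48,-.25,.33),82.2,4)
```

```text
t 0.95 p [ 0.3995 -0.2894  0.3599] rot [179.99   0.    82.52] F [ 0.8 -1.6 -0.7] w 0.0854
1.24 1.87 0.75 0.08; 1.24 1.86 0.75 0.08; 1.24 1.87 0.74 0.08; 1.25 1.86 0.75 0.08
```

Emit:
play_rows(
  moves="1 1.2 1.9 0.7 0; 1 1.2 1.9 0.7 0; 1 1.2 1.9 0.7 0; 1 1.2 1.9 0.7 0; 1 0 0 0 0",
  newtons=40,
)

```text
clock: 1.45
ee_pos: [0.4818, -0.2526, 0.3296]
ee_rot: [-179.9, -0.1, 82.3]
ft_force: [-0.1, -1.6, 0.1]
grip_width: 0.0125
```

Run:
```python
from h import *
st(); c=grab('wrist','w1')
u=proj(c,[(.51,-.24,.105),(.506,-.13,.105)]);print(u)
x,y=int(u[0,0]),int(u[0,1]); x0=max(0,min(x-140,340));y0=max(0,min(y-100,200)); print(x0,y0)
cv2.imwrite('pics/w1c.png',cv2.resize(c['pixels'][y0:y0+200,x0:x0+300],None,fx=2.6,fy=2.6,interpolation=cv2.INTER_CUBIC))
```

```text
t 1.45 p [ 0.4818 -0.2526  0.3296] rot [-1.7989e+02 -9.0000e-02  8.2280e+01] F [-0.1 -1.6  0.1] w 0.0125
[[343.959804   153.30488961]
 [326.64111575  43.33385372]]
203 53
```

View pics/w1.png

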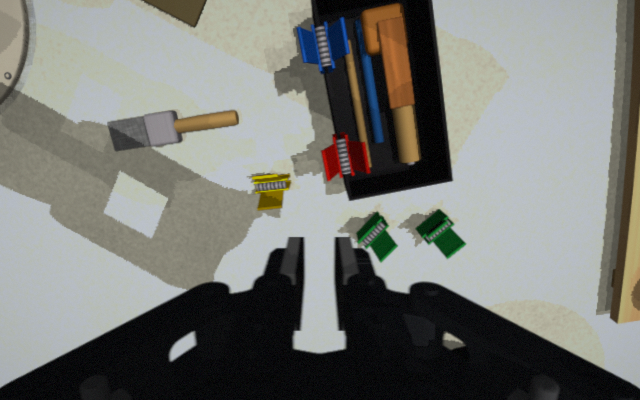

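The wrist view shows the red coil at (346,156), the blue coil at (322,46), and the box's near-bottom corner at (350,199) with its other corner at (452,181).

Run:
```python
from h import *
np.set_printoptions(precision=4,suppress=True)
c=load('w1')
p=onplane(c,[(346,156),(322,46)],.109); print(p); d=p[1]-p[0]; print(np.linalg.norm(d),'dir',np.degrees(np.arctan2(d[1],d[0])))
q=onplane(c,[(349,199),(452,181)],.085); e=q[1]-q[0]; print(q,np.linalg.norm(e[:2]),np.degrees(np.arctan2(e[1],e[0])))
h=cv2.cvtColor(c['pixels'],cv2.COLOR_BGR2HSV); m=((h[...,0]<6)|(h[...,0]>174))&(h[...,1]>150); m[:,:300]=0;m[:,375:]=0;m[:120]=0;m[200:]=0
r=cv2.minAreaRect(np.argwhere(m)[:,::-1].astype(np.float32)); print(r)
# coil axis line via grey pixels inside
g=(h[...,1]<60)&(h[...,2]>60); g[:,:335]=0;g[:,358:]=0;g[:134]=0;g[178:]=0
v=np.argwhere(g)[:,::-1].astype(np.float32); 
print(len(v),v.mean(0),v.min(0),v.max(0))
plan((.56,.20,.33),83,8)
```

```text
[[ 0.5116 -0.2425  0.109 ]
 [ 0.501  -0.1324  0.109 ]]
0.1105685706486349 dir 95.46274499686133
[[ 0.5106 -0.2958  0.085 ]
 [ 0.6296 -0.2905  0.085 ]] 0.11905386513581426 2.5557889336794726
((345.9716796875, 162.65093994140625), (61.67488479614258, 46.01578140258789), 74.05460357666016)
298 [343.0738 156.896 ] [335. 139.] [350. 177.]
5.75 0.22 0 -0.09; 5.74 0.22 0.01 -0.09; 5.75 0.24 0 -0.09; 5.74 0.24 0.01 -0.09; 5.75 0.25 0 -0.09; 5.74 0.27 0 -0.09; 5.75 0.27 0.01 -0.09; 5.74 0.28 0 -0.09
```

Emit:
play_rows(
  moves="1 5 0.2 0 0; 1 5 0.2 0 0; 1 5 0.2 0 0; 1 5 0.2 0 0; 1 5 0.2 0 0; 1 5 0.2 0 0; 1 5 0.2 0 0; 1 5 0.2 0 0",
)

```text
clock: 2.3
ee_pos: [0.5504, 0.1413, 0.3319]
ee_rot: [179.9, -0.0, 82.1]
ft_force: [0.4, -0.2, 0.3]
grip_width: -0.0002
```

Run:
```python
from h import *
s=st(); c=grab('wrist','w2')
u=proj(c,[(.5555,.2065,.135),(.5703,.3215,.17)]);print(u)
```

```text
t 2.3 p [0.5504 0.1413 0.3319] rot [ 1.7995e+02 -1.0000e-02  8.2140e+01] F [ 0.4 -0.2  0.3] w -0.0002
[[314.35820912 105.15114521]
 [312.03799129 -47.0046942 ]]
```

View pics/w2.png

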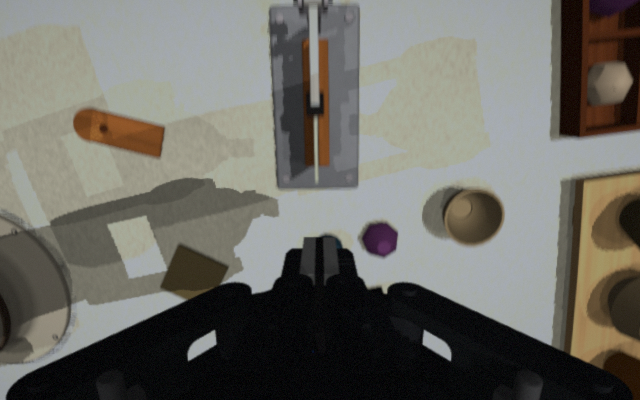

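The wrist view shows the card's near end at (317,182), the rubber shoe at (315,104) and the lever finger at (314,20). The card's edge lies along that line. The clevis is at the image top, about (314,3).

Run:
```python
from h import *
np.set_printoptions(precision=4,suppress=True)
c=load('w2')
e=onplane(c,[(317,183)],.135)[0]; print('end',e, 'mid card', onplane(c,[(316.5,150)],.135), 'shoe',onplane(c,[(315,104)],.15),'finger',onplane(c,[(314,20)],.15),'clevis',onplane(c,[(314,3)],.159))
print('base corners',onplane(c,[(277,187),(358,187),(271,8),(359,6)],.014))
for i in range(3): pass
y=np.radians(83.3); d=np.array([np.cos(y),np.sin(y)])
for uv in((317,183),(316.5,150)): pass
ct=e[:2]+.074*d; print('card_top',ct,'press',ct+.121*d)
```

```text
end [0.5476 0.1318 0.135 ] mid card [[0.5516 0.1643 0.135 ]] shoe [[0.5564 0.2074 0.15  ]] finger [[0.5653 0.2771 0.15  ]] clevis [[0.567  0.2882 0.159 ]]
base corners [[0.489  0.1069 0.014 ]
 [0.5975 0.0918 0.014 ]
 [0.5183 0.3271 0.014 ]
 [0.6238 0.3147 0.014 ]]
card_top [0.5562 0.2052] press [0.5703 0.3254]
```

Run:
```python
from h import *
plan((.571,.327,.205),83,6)
```

```text
3.01 -0.06 2.1 -0.11; 3.01 -0.06 2.11 -0.11; 3.01 -0.05 2.1 -0.11; 3.01 -0.05 2.11 -0.11; 3.01 -0.04 2.1 -0.11; 3.01 -0.03 2.11 -0.11
```

Emit:
play_rows(
  moves="1 4.5 -0.05 1 -0.3; 1 4.5 -0.05 1.5 -0.3; 1 4.5 -0.05 2.5 0; 1 4.5 -0.05 3.5 0; 1 0.05 -0.05 4.1 0; 1 0 0 0 0; 1 0 0 0 0",
)

```text
clock: 3.05
ee_pos: [0.571, 0.3115, 0.2116]
ee_rot: [-180.0, 0.0, 82.7]
ft_force: [0.4, 0.2, 1.9]
grip_width: -0.0
```

Run:
```python
from h import *
st(); c=grab('side','d1'); c2=grab('scene','s1')
A=cv2.resize(c['pixels'][210:350,170:310],(560,560),interpolation=cv2.INTER_CUBIC)
cv2.imwrite('pics/d1c.png',A)
```

```text
t 3.05 p [0.571  0.3115 0.2116] rot [-1.800e+02  1.000e-02  8.273e+01] F [0.4 0.2 1.9] w -0.0
```

View pics/d1c.png

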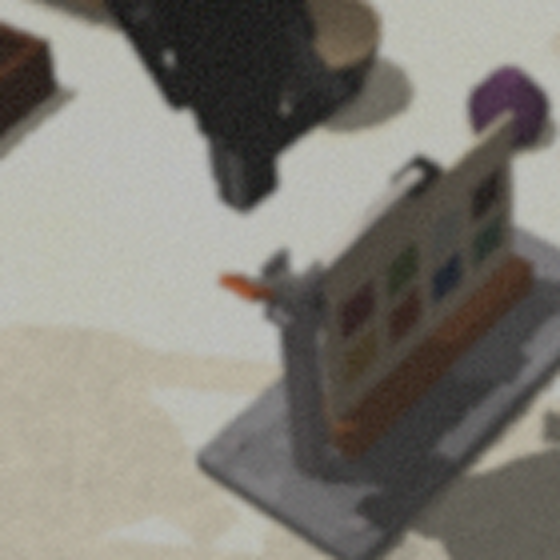

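The crop shows the closed fingertip above the tail, which is at (245,288). I need about 1.6 cm more outward, then straight down.

Emit:
play_rows(
  moves="1 1.65 -0.2 0.5 0; 1 0 0 1.5 0; 1 0 0 1.3 0; 1 0 0 1.3 0; 1 0 0 1.2 0; 1 0 0 1 0; 1 0 0 0.8 0; 1 0 0 0.3 0",
)

```text
clock: 3.95
ee_pos: [0.5709, 0.3287, 0.1308]
ee_rot: [-180.0, 0.0, 82.8]
ft_force: [-1.4, 0.1, 17.6]
grip_width: -0.0004
```

Emit:
play_rows(
  moves="1 0 0 0.3 0; 1 0 0 0 0",
)

```text
clock: 4.15
ee_pos: [0.5715, 0.3297, 0.1303]
ee_rot: [179.9, -0.1, 82.8]
ft_force: [-0.5, 3.1, 15.3]
grip_width: -0.0001
```

Run:
```python
from h import *
st(); c=grab('side','d2'); c2=grab('scene','s2')
A=cv2.resize(c['pixels'][190:350,170:310],(490,560),interpolation=cv2.INTER_CUBIC)
B=cv2.resize(c2['pixels'][45:205,300:380],(280,560),interpolation=cv2.INTER_CUBIC)
cv2.imwrite('pics/d2c.png',np.hstack([A,B]))
```

```text
t 4.15 p [0.5715 0.3297 0.1303] rot [ 1.7986e+02 -1.3000e-01  8.2780e+01] F [-0.5  3.1 15.3] w -0.0001
```

View pics/d2c.png

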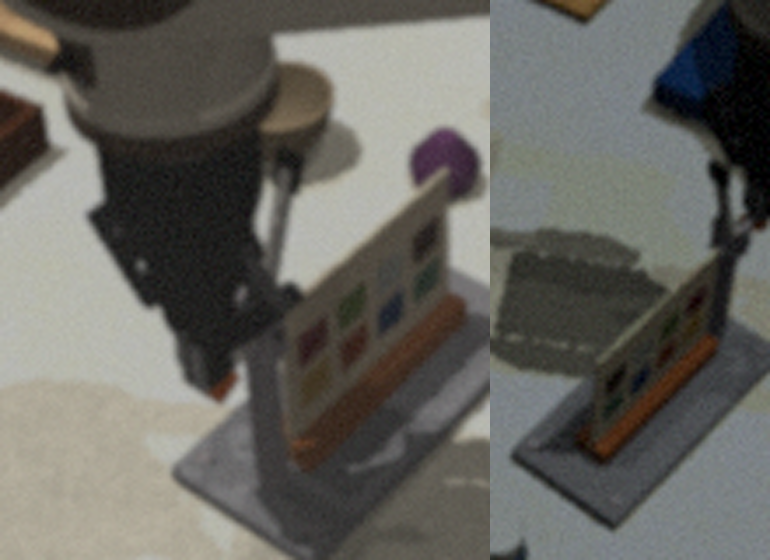

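The lever stands fully up: its finger is steep, the tail is pressed under the tip, and 15 N of reaction shows it is at the stop. Next I retreat straight up and travel to the red clip.

Emit:
play_rows(
  moves="1 0.05 0 -3 0; 1 0.05 0 -4 0; 1 0 0 -4.5 0; 1 0 0 -4 0; -1 -2 0 -2 0; -1 -4 0 0 0; -1 -4.5 0 0 0; -1 -4.8 0 0 0",
)

```text
clock: 5.05
ee_pos: [0.5512, 0.177, 0.3031]
ee_rot: [-180.0, 0.0, 82.8]
ft_force: [0.2, -0.3, 0.1]
grip_width: 0.058
```

Run:
```python
from h import *
s=st(); plan((.511,-.242,.23),95.2,9)
```

```text
t 5.05 p [0.5512 0.177  0.3031] rot [-1.7999e+02  1.0000e-02  8.2820e+01] F [ 0.2 -0.3  0.1] w 0.058
-4.68 0.14 0.81 -1.38; -4.67 0.02 0.81 -1.38; -4.68 -0.08 0.82 -1.38; -4.67 -0.2 0.81 -1.38; -4.67 -0.31 0.81 -1.38; -4.66 -0.43 0.81 -1.38; -4.64 -0.53 0.81 -1.38; -4.63 -0.65 0.82 -1.38; -4.62 -0.76 0.81 -1.38
```

Emit:
play_rows(
  moves="-1 -4.7 0.15 0.8 -1.4; -1 -4.7 0 0.8 -1.4; -1 -4.7 -0.1 0.8 -1.4; -1 -4.7 -0.2 0.8 -1.4; -1 -4.7 -0.3 0.8 -1.4; -1 -4.6 -0.4 0.8 -1.4; -1 -4.6 -0.5 0.8 -1.4; -1 -4.6 -0.6 0.8 -1.4",
)

```text
clock: 5.85
ee_pos: [0.5163, -0.1961, 0.2391]
ee_rot: [180.0, 0.0, 94.0]
ft_force: [1.7, 0.0, 0.4]
grip_width: 0.0857
```

Run:
```python
from h import *
s=st(); plan((.511,-.242,.23),95.2,1)
c=grab('wrist','w3'); 
u=proj(c,[(.511,-.242,.109)]); print(u)
g=cv2.resize(c['pixels'][60:300,200:440],(560,560),interpolation=cv2.INTER_CUBIC); cv2.imwrite('pics/w3c.png',g)
```

```text
t 5.85 p [ 0.5163 -0.1961  0.2391] rot [1.800e+02 1.000e-02 9.402e+01] F [1.7 0.  0.4] w 0.0857
-4.55 -0.85 0.91 -1.18
[[308.29826401 241.91054725]]
```

View pics/w3c.png

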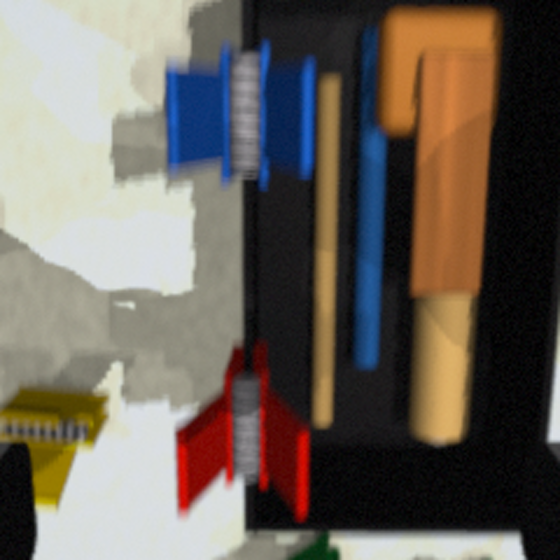

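The crop shows the red coil at (246,428) and blue at (246,115). They align vertically with the wall, so the tool yaw of 94 is already in line.

Run:
```python
from h import *
c=load('w3'); p=onplane(c,[(305.4,243.4),(305.4,109.3)],.109); print(p.round(4)); t=p[0].copy(); 
plan((t[0],t[1],.18),94.0,2)
```

```text
[[ 0.5087 -0.2435  0.109 ]
 [ 0.5021 -0.1346  0.109 ]]
-2.06 -0.47 2.86 -0.03; -2.07 -0.47 2.86 -0.03
```

Emit:
play_rows(
  moves="-1 -2.3 -0.5 2 0; -1 -2.3 -0.5 2 0; -1 0 0 2.5 0; -1 0 0 2.5 0; -1 0 0 2 0; -1 0 0 1.7 0; -1 0 0 0 0",
  newtons=40,
)

```text
clock: 6.6
ee_pos: [0.5091, -0.2401, 0.1101]
ee_rot: [-179.8, -0.1, 94.0]
ft_force: [0.5, 0.0, 0.0]
grip_width: 0.0854
```

Run:
```python
from h import *
s=st()
```

```text
t 6.6 p [ 0.5091 -0.2401  0.1101] rot [-1.7982e+02 -1.3000e-01  9.3960e+01] F [0.5 0.  0. ] w 0.0854
```

Emit:
play_rows(
  moves="0 -0.3 0 -0.2 0; 0 0 0 0 0; 0.4 0 0 0 0; 0.5 0 0 0 0; 0.6 0 0 0 0; 0.7 0 0 0 0; 0.7 0 0 0 0; 0.7 0 0 0 0",
  newtons=40,
)

```text
clock: 7.4
ee_pos: [0.5104, -0.2436, 0.1143]
ee_rot: [-180.0, -0.0, 94.0]
ft_force: [-0.0, 0.2, -0.5]
grip_width: 0.0133
```

Run:
```python
from h import *
s=st(); c=grab('wrist','w4'); b=grab('side','d4')
A=cv2.resize(c['pixels'][120:320,200:440],(480,400),interpolation=cv2.INTER_CUBIC)
x,y=proj(b,[s['ee_pos']])[0].astype(int); print(x,y)
B=cv2.resize(b['pixels'][y-40:y+40,x-30:x+34],(320,400),interpolation=cv2.INTER_CUBIC)
cv2.imwrite('pics/w4c.png',np.hstack([A,B]))
```

```text
t 7.4 p [ 0.5104 -0.2436  0.1143] rot [-1.800e+02 -1.000e-02  9.398e+01] F [-0.   0.2 -0.5] w 0.0133
381 166
```

View pics/w4c.png

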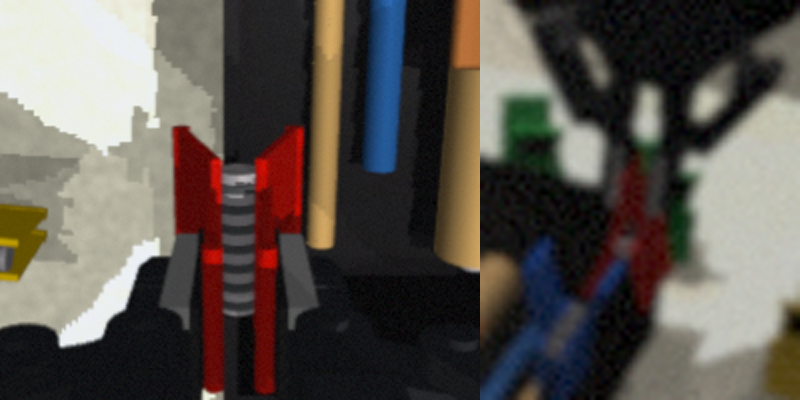

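The picture shows both pads on the handles and the jaws spread wide about the rim, with a grip width of 13.3 mm. Now I tighten and lift.

Emit:
play_rows(
  moves="1 0 0 0 0; 1 0 0 0 0; 1 0 0 -0.5 0; 1 0 0 -1 0; 1 0 0 -2 0; 1 0 0 -3 0; 1 0 0 -3.5 0; 1 0 0 -3 0",
  newtons=40,
)

```text
clock: 8.3
ee_pos: [0.5104, -0.2436, 0.2471]
ee_rot: [179.9, 0.0, 94.0]
ft_force: [0.2, -0.5, -0.6]
grip_width: 0.0127
```

Run:
```python
from h import *
s=st(); c=grab('wrist','w5')
h=cv2.cvtColor(c['pixels'],cv2.COLOR_BGR2HSV); m=((h[...,0]<6)|(h[...,0]>174))&(h[...,1]>150)&(h[...,2]>40); m[:,:250]=0; m[:,390:]=0
v,u=np.nonzero(m); print(len(v),u.min(),u.max(),v.min(),v.max())
for r in range(v.min(),v.max(),12):
    k=u[v==r]; 
    if len(k): print(r,k.min(),k.max(),(k.min()+k.max())/2, c['z_map'][r,k.min()+1])
m4=load('w4')['pixels']; h=cv2.cvtColor(m4,cv2.COLOR_BGR2HSV);m=((h[...,0]<6)|(h[...,0]>174))&(h[...,1]>150)&(h[...,2]>40); m[:,:250]=0; m[:,390:]=0
v,u=np.nonzero(m); print(len(v),u.min(),u.max(),v.min(),v.max())
# mask without clip pixel lists: tool-frame of top-row lips
```

```text
t 8.3 p [ 0.5104 -0.2436  0.2471] rot [1.7993e+02 5.0000e-02 9.3970e+01] F [ 0.2 -0.5 -0.6] w 0.0127
3682 287 352 183 315
183 292 349 320.5 0.19404244
195 287 351 319.0 0.19265719
207 288 351 319.5 0.19230226
219 288 351 319.5 0.19691145
231 289 350 319.5 0.19800831
243 301 338 319.5 0.12892273
255 301 338 319.5 0.12866619
267 302 336 319.0 0.13065243
279 302 336 319.0 0.13187368
291 302 336 319.0 0.13358153
303 303 335 319.0 0.13315415
3961 287 352 182 317
```

Run:
```python
from h import *
plan((.5555,.202,.25),83,11)
```

```text
4.02 0.68 0.02 1; 4.03 0.61 0.02 1; 4.04 0.54 0.02 1; 4.05 0.48 0.02 1; 4.06 0.4 0.01 1; 4.06 0.32 0.02 1; 4.07 0.26 0.02 1; 4.07 0.19 0.02 1; 4.08 0.11 0.02 1; 4.07 0.05 0.02 1; 4.08 -0.03 0.02 1
```

Emit:
play_rows(
  moves="1 3 0.6 0 1; 1 4 0.6 0 1; 1 4.1 0.6 0 1; 1 4.1 0.5 0 1; 1 4.1 0.4 0 1; 1 4.1 0.35 0 1; 1 4.1 0.3 0 1; 1 4.1 0.2 0 1",
)

```text
clock: 9.15
ee_pos: [0.5439, 0.0746, 0.2452]
ee_rot: [179.9, -0.0, 85.9]
ft_force: [0.4, -0.2, -0.3]
grip_width: 0.0127
```

Run:
```python
from h import *
s=st(); plan((.5555,.202,.25),83,4)
```

```text
t 9.15 p [0.5439 0.0746 0.2452] rot [ 1.7994e+02 -1.0000e-02  8.5930e+01] F [ 0.4 -0.2 -0.3] w 0.0127
3.2 0.06 -0.12 0.73; 3.2 0.03 -0.12 0.73; 3.2 -0.02 -0.12 0.73; 3.2 -0.06 -0.12 0.73
```

Emit:
play_rows(
  moves="1 3.2 0.05 -0.1 0.7; 1 3.2 0.05 -0.1 0.7; 1 0 0 0 0.7; 1 0 0 0 0.7; 1 0 0 0 0",
)

```text
clock: 9.65
ee_pos: [0.5498, 0.1359, 0.2467]
ee_rot: [180.0, 0.0, 83.1]
ft_force: [0.4, 0.5, -0.7]
grip_width: 0.0123
```

Run:
```python
from h import *
s=st(); c=grab('wrist','w6')
g=cv2.resize(c['pixels'][0:300,200:440],(640,800),interpolation=cv2.INTER_CUBIC)[:600]; cv2.imwrite('pics/w6c.png',g)
```

```text
t 9.65 p [0.5498 0.1359 0.2467] rot [179.98   0.    83.12] F [ 0.4  0.5 -0.7] w 0.0123
```

View pics/w6c.png

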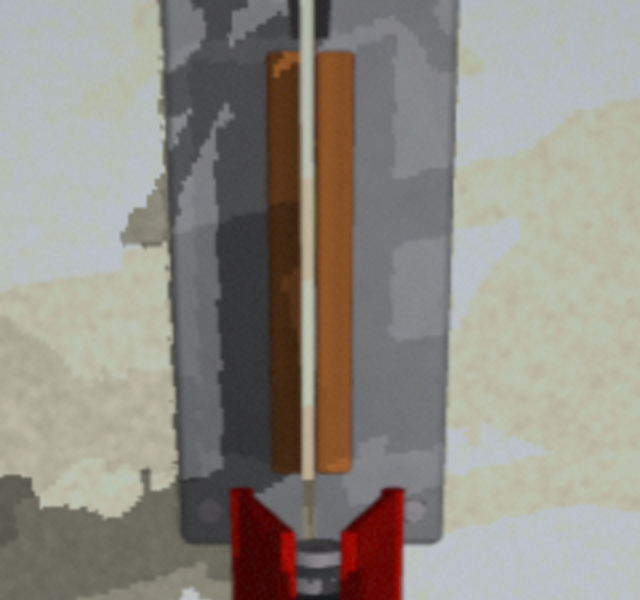

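The picture shows the card's top edge running from (308,478) to (307,60), parallel to the tool's x axis, and the clip's lips at 231 to 404. The card lies slightly left of the clip's centre.

Run:
```python
from h import *
c=load('w6'); s=manip.read_state()
p=onplane(c,[(315.5,179.3),(315.1,37.5)],.135); print(p.round(4)); d=p[1]-p[0]; yaw=np.degrees(np.arctan2(d[1],d[0])); print('yaw',yaw, np.linalg.norm(d))
u=d[:2]/np.linalg.norm(d[:2]); ct=p[0,:2]+.074*u; print('card_top',ct)
# near-face lip pixels of clip -> tool y offset
q=pts(c,[(200+235/2.667,500/2.667),(200+400/2.667,500/2.667)]); print('lips',q.round(4))
a=np.radians(s['ee_rot'][2]); ty=np.array([np.sin(a),-np.cos(a)])
print('ty of lips',(q[:,:2]-s['ee_pos'][:2])@ty,'ty of card',(p[:,:2]-s['ee_pos'][:2])@ty)
t=ct-.004*u; plan((t[0],t[1],.235),yaw,2)
```

```text
[[0.549  0.1481 0.135 ]
 [0.5607 0.2456 0.135 ]]
yaw 83.12739547473538 0.0982526410610332
card_top [0.55782989 0.2215671 ]
lips [[0.5359 0.1597 0.2031]
 [0.5696 0.1553 0.2017]]
ty of lips [-0.01675402  0.01728309] ty of card [-0.00234683 -0.00235577]
4.11 -0.12 0.58 -0; 4.11 -0.12 0.58 -0
```

The card's top edge extends past (308,478) in shadow. The along-edge position therefore comes from the earlier clean views (card_top y about 0.206), and the lateral offset of -2.4 mm comes from this one.

Emit:
play_rows(
  moves="1 2 -0.1 0.5 0; 1 2.5 -0.15 0.5 0; 1 2.2 0 0.5 0; 1 0 0 1 0; 1 0 0 1.5 0; 1 0 0 1.5 0; 1 0 0 0 0",
)

```text
clock: 10.4
ee_pos: [0.5545, 0.2022, 0.1886]
ee_rot: [-179.8, 0.1, 83.1]
ft_force: [0.3, -0.9, -0.8]
grip_width: 0.0129
```

Run:
```python
from h import *
s=st(); c=grab('wrist','w7'); a=grab('scene','s7'); b=grab('side','d7')
I=c['pixels'].astype(int)
h=cv2.cvtColor(c['pixels'],cv2.COLOR_BGR2HSV); red=((h[...,0]<6)|(h[...,0]>174))&(h[...,1]>150)
for r in (60,100,140,175,190,200,210):
    row=I[r,295:345].sum(1); k=np.nonzero(red[r,250:390])[0]+250
    print(r,'red',(k.min(),k.max()) if len(k) else None,'bright',295+np.nonzero(row>row.max()*.8)[0], row.max())
A=cv2.resize(c['pixels'][100:260,240:400],(400,400)); B=[]
for q in(a,b):
    x,y=proj(q,[s['ee_pos']])[0].astype(int); B.append(cv2.resize(q['pixels'][y-50:y+50,x-50:x+50],(400,400),interpolation=cv2.INTER_CUBIC))
cv2.imwrite('pics/fin1.png',np.hstack(B))
p=onplane(c,[(315.2,100)],.135)
al=np.radians(s['ee_rot'][2]); ty=np.array([np.sin(al),-np.cos(al)]); print('card ty if u=315.2',(p[:,:2]-s['ee_pos'][:2])@ty)
```

```text
t 10.4 p [0.5545 0.2022 0.1886] rot [-1.798e+02  7.000e-02  8.311e+01] F [ 0.3 -0.9 -0.8] w 0.0129
60 red None bright [295 296 297 298 299 300 341 342 343 344] 501
100 red None bright [311 312 313 314 315 316 317 318 319 320 321 322 323 324 325 326 327 328
 329 330 331 340 341 342 343 344] 364
140 red None bright [302 311 313 320 321 323 330 334 337 338 339 342] 84
175 red None bright [318 319 320 321 322] 511
190 red (np.int64(286), np.int64(350)) bright [319 320 321 322 324 325 326 327 328 329 330 331 332 333 334 335 336] 273
200 red (np.int64(287), np.int64(350)) bright [319 320 321 322 324 325 326 327] 266
210 red (np.int64(287), np.int64(350)) bright [314 315 316 317 318 319 320 321 322 323 324 325 326] 412
card ty if u=315.2 [-0.00201917]
```

The card's top edge is centred between the lips to within about 1 mm. I descend 2.4 cm.

Emit:
play_rows(
  moves="1 0 0.05 0.6 0; 1 0 0 0.8 0; 1 0 0 0.7 0; 1 0 0 0.4 0; 1 0 0 0 0; 1 0 0 0 0; 1 0 0 0 0",
)

```text
clock: 11.25
ee_pos: [0.5559, 0.2034, 0.1667]
ee_rot: [180.0, -0.0, 83.2]
ft_force: [-0.0, 0.1, -0.5]
grip_width: 0.0127
```

Run:
```python
from h import *
s=st(); print(np.abs(s['qd']).max()); c=grab('wrist','w8'); a=grab('scene','s8'); b=grab('side','d8')
I=c['pixels'].astype(int)
h=cv2.cvtColor(c['pixels'],cv2.COLOR_BGR2HSV); red=((h[...,0]<6)|(h[...,0]>174))&(h[...,1]>150)
for r in (165,172,178,190,210):
    row=I[r,295:345].sum(1); k=np.nonzero(red[r,250:390])[0]+250
    print(r,'red',(k.min(),k.max()) if len(k) else None,'bright',295+np.nonzero(row>row.max()*.85)[0])
B=[cv2.resize(c['pixels'][100:300,220:420],(400,400))]
B.append(cv2.resize(b['pixels'][190:310,190:310],(400,400),interpolation=cv2.INTER_CUBIC))
cv2.imwrite('pics/fin.png',np.clip(np.hstack(B).astype(float)*1.2,0,255).astype(np.uint8))
```

```text
t 11.25 p [0.5559 0.2034 0.1667] rot [ 1.7998e+02 -2.0000e-02  8.3170e+01] F [-0.   0.1 -0.5] w 0.0127
0.2591730792342588
165 red None bright [295 296 297 298 299 300 302 303 304 305 309 311 312 313 314 315 316 317
 319 329 343]
172 red None bright [315 316 317 318 319]
178 red None bright [315 316 317 318 319]
190 red (np.int64(286), np.int64(350)) bright [315 316 317 318 319]
210 red (np.int64(287), np.int64(350)) bright [315 316 317 318 319 320 321 322 323 324 325 326]
```

View pics/fin.png

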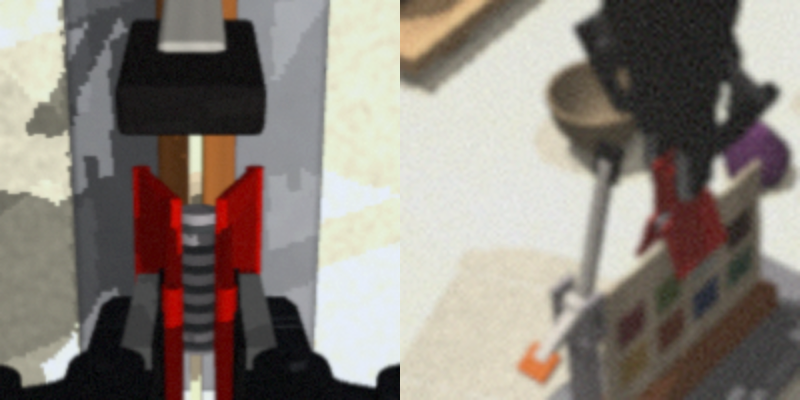

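The final view shows the card edge centred under the coil between the lips, with the near jaw overlapping the card. The lever is up with its tail down, clear of the gripper. I go 3 mm lower for margin, let it settle, check and hand in.

Emit:
play_rows(
  moves="1 0 0 0.3 0; 1 0 0 0 0; 1 0 0 0 0; 1 0 0 0 0",
)

```text
clock: 11.8
ee_pos: [0.5558, 0.2034, 0.1634]
ee_rot: [-180.0, -0.0, 83.2]
ft_force: [-0.7, -1.1, 0.0]
grip_width: 0.0127
```

Run:
```python
from h import *
s=st(); print(np.abs(s['qd']).max()); c=grab('wrist','w9')
I=c['pixels'].astype(int); h=cv2.cvtColor(c['pixels'],cv2.COLOR_BGR2HSV); red=((h[...,0]<6)|(h[...,0]>174))&(h[...,1]>150)
for r in (175,195):
    row=I[r,295:345].sum(1); k=np.nonzero(red[r,250:390])[0]+250
    print(r,(k.min(),k.max()) if len(k) else None,295+np.nonzero(row>row.max()*.85)[0])
if abs(s['ft_force']).max()<3 and abs(s['ee_pos'][2]-.1637)<.003: print(manip.close_job())
```

```text
t 11.8 p [0.5558 0.2034 0.1634] rot [-1.800e+02 -1.000e-02  8.317e+01] F [-0.7 -1.1  0. ] w 0.0127
0.06729845652861069
175 None [316 317 318 319 320]
195 (np.int64(286), np.int64(350)) [316 317 318]
the job is handed in; nothing more can be done
None
```

The lever is up, and the red clip is held wide open astride the middle of the card's top edge. I handed the job in at about 11.9 s, and the interface gave no verdict.

- **Lever:** I pressed the orange tail down until it pushed back with about 15 N, so it is at its stop. The pictures just before hand-in show it still up.
- **Clip:** I squeezed it to 12.7 mm with 40 N set, lifted it straight off the rim and carried it over.
- **Last checks:** The card is centred between the jaws to about 1 mm. The lips are about 13 mm below the edge, and the clip is about 3 mm from the edge's middle. It is in line within about 1 degree. The wrist force was near zero (under 1.5 N), so there is no sign of it touching the card or stand, and the arm was at rest.
- **Disagreement:** One wrist view put the card's end about 15 mm further along than the other views did. That end was in the gripper's shadow, so I used the earlier clear views, which agreed to about 2 mm.
- **Not measured:** I did not re-measure the blue clip, jar, bowl and crystal at the end. The route was planned well above them, and I felt no unexpected contact.

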